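# Load a router board into the bench test jig and lock the lever

### The arm

A 6-joint arm with a two-finger parallel gripper is mounted at the origin on the work surface. World frame = base frame: x ahead of the robot, y to its left, z up, the work surface at z = 0. Lengths are in m, angles in degrees, forces in N, time in s.
With the tool pointing down it reaches from about 0.35 to 0.875 m from the base axis. Payload 4.2 kg.
Tool frame: the origin (TCP) lies between the finger pads; the fingertips stand 17 mm ahead of it and the grasp point (between the pads) lies 2 mm behind it; z points along the fingers, y is the line along which they close (so a half turn about z gives the same grasp; the last joint's range is limited). The gripper opens to 87 mm and grips with 3 to 60 N. Pads are 19 mm wide; open, the fingers measure 117 mm over their backs; the gripper's body (75 mm by 190 mm) begins 51 mm behind the grasp point.
Start: joints at [87.468, 22.042, 0.453, 0, -68.411, -14.817], TCP at [0.186, 0.597, 0.24] pointing down, gripper open.
Joint ranges: [-179.83, 179.83], [-69.29, 118.12], [-61.27, 80.66], [-181.25, 117.63], [-171.15, -9.14], [-177.46, 177.46]. Speed limits (degrees/s): [159.86, 159.86, 180, 180, 180, 180].

### API

Orientations are given as a 3x3 rotation matrix whose columns are the frame's x, y, z axes.
In Python, from station import sense, capture, r, masks_of gives the robot as it stands.
- The arm moves only by the tool apply_moves, never from a script. Its argument "steps" is a list that holds one entry, the list of rows, each a list of 7 numbers: the opening, from 0 (shut) to 1 (fully open), then the shift along the tool's x, y, z in mm, then the turn, a rotation vector about the tool's x, y, z in rad. A call has 1 to 12 rows; each row shifts and turns the commanded pose from where the row before left it, along the tool's axes as they then stand; what a row does not reach is not made up. A row lasts 1/8 s, in which the tool goes at most 62.5 mm and 10.7 degrees, less where a joint would pass 70% of its speed; a pose out of reach is approached as far as the arm can. A call with a gripper value outside its range is refused whole. The fingers move at their own pace and stop on an object; the grip force is fixed at half the most. Time passes only in rows, so rows that do not move let the fingers close. It gives the time, the measured TCP pose, the force and the opening at its end, in the units of the state.
- sense(): the state, without advancing time (a new reading comes with each control period).
- capture(name): name is "scene" or "top" or "wrist"; returns a dict with "color" (400x640x3 uint8, red, green, blue), "vfov" (degrees; the focal length in pixels is half the picture's height over the tangent of half this angle, whatever the lens; pixels are square), "cx", "cy" (the principal point, pixels), "T" (4x4, takes a point from camera to world coordinates). Camera axes: x right, y down, z forward; pixel columns grow to the right and rows downward; lengths in m; the calibration is good to about 2 mm. The wrist camera is an equidistant fisheye: a pixel r from the principal point sees the ray r / f radians off the axis. A picture is of the moment at which its call begins. There is no depth.
- r.finish_job(): hands the job in, once; it reports no verdict.
Trained networks look in a picture, given as the dict that the camera call returned (one of the last four; its "shot" number tells which), for a name from the list of things; names that differ only in an ending like _2 or _b are one class to them, and where a whole thing is asked for, a point or a joint stands for the part that bears it (a point fixed in the world has none). Each returns a list of dicts, best first, with "confidence" (0 to 1); they miss things now and then, are a little off and sometimes report something else, mostly with a low value. They report only what shows in the picture. A call takes as long as a camera call. They do not tell look-alikes from the thing itself.
- masks_of(picture, thing): "pixels" (400x640 bool, what is visible of it) and "box" ([left, top, width, height] in pixels, round what is visible of it).
The state is a dict: "time_s": time; "joints": joint angles; "joint_velocities": joint speeds; "effort": joint torques, N m; "tcp_pos": TCP position; "ee_rot": TCP orientation; "wrist_force": force on the tool from outside, world axes, zero at the start; "moment": the same for the moment, N m; "gripper_width": opening from 0.0 (shut) to 1.0 (fully open).
Only numpy, scipy, OpenCV 4.12 (cv2) and the standard library are available. Lean on these libraries where they do the work, as an engineer would, in place of code of your own. Each camera call takes 0.05 s, during which the arm holds its last target. There are 200 camera calls.

### The job

A router circuit board lies part-way into the slide-in nest of the bench test jig. Push the board by its jack row until it is fully home against the stops at the back of the nest, then push the jig's red lever over towards the operator's side and all the way down to its stop, so that the press plate clamps the board. Do not lift the board out of its nest, and leave the multimeter and the bottle where they are.

Things in the scene. Friction and masses are not known exactly. Their poses are not given: they have to be found in the camera images.
- jig: Bench test jig, fixed, turned 5 to 40 degrees anticlockwise: black base 220 x 200 mm, top 55 mm up. Origin at table height, z up; base spans x -90..+130, y -100..+100 mm. Operator's side faces its -x. The rear frame (uprights, crosshead, dark clamp cheeks) lies at x 0..+90 mm and is 185 mm high, only the lever is higher.
- nest_stop (a point): Point on the white nest's floor, 62 mm above the table, midway between the two steel stops at its back, in the plane of their front faces (x = +45, y = 0 mm in the jig's frame). The floor runs from here 135 mm towards the jig's -x, between side rails 113 mm apart whose tops are 10 mm above it. Fully home = the board's rear edge touches the stops.
- board: Loose blue router board, 140 (x) x 110 (y) x 2 mm, about 0.14 kg, on the nest floor. Origin: centre of its underside; x, y parallel to the jig's within 2 degrees; rear edge at x = +70 mm. It slides at 1 to 2 N and starts 25 to 50 mm short of home, its front sticking out of the nest. Fully home its origin is at x = -25 mm in the jig's frame.
- board_front (a point): Middle of the front face of the board's row of metal jacks (70 mm wide, 14 mm high, flush with the board's front edge, 9 mm above its underside): push here towards the jig's +x. When the board is home this face stands 5 mm in front of the nest and base, at x = -95 mm in the jig's frame.
- press: Clear press plate, 62 x 180 x 10 mm, with four white pusher pins below, sliding up and down on two guide rods of the jig, driven by the lever through a crank and link. Origin level with the pins' lower ends, on its axis at x = +12 mm in the jig's frame. Open, the pins hang about 24 mm above the board; with the lever at its stop they press on the rear half of the board.
- lever_pivot (a point): Centre of the lever's pivot pin, on the jig at x = +12, y = 0 mm, 166 mm above the table. The pin runs along the jig's y.
- lever_grip (a point): Point on the lever's middle line 115 mm from the pivot, in the red round grip. The grip is 18 mm in diameter and reaches from 60 to 140 mm from the pivot; below it is a flat steel bar 14 mm deep and 8 mm wide.
- lever (a joint): Angle of the lever (rad): 0 = straight up, growing as it swings over towards the jig's -x and down; 1.5 = its stop, almost level, pointing to the jig's -x. Starts at 0 to 0.3. Push on its +x (back, then upper) side. It stays where it is left. It takes about 3 N at the grip, a little more for the last degrees, where it clamps.
- meter: Yellow multimeter lying on the table, 85 x 180 x 38 mm (50 mm with its dial), origin at the centre of its underside. Leave it.
- bottle: Drinks bottle with a red cap, 62 mm in diameter and 190 mm high, standing; origin at the centre of its underside. Leave it.
Not all that is in view belongs to the job. Of the things like the board, leave any that is pink or purple; of the rest the larger one is meant.

How it is judged (in metres and radians):
On the way, in this order (a step that is already met when the one before it is completed fails the run):
1. the board is fully home in the nest (within 2.5 mm of the stops) with the press still open (x of board in the frame of jig above -0.0275 m and value of joint lever below 0.6 rad), for 0.2 s.
2. the lever is down at its stop (value of joint lever above 1.42 rad), for 0.2 s.
At the end, for the whole second after the job is handed in: The board lies flat in the nest within 2.5 mm of the rear stops, the lever is down within about 5 degrees of its stop (over 1.42 rad), and the press plate's pins press on the board with at least 2 N; everything at rest (x of board in the frame of jig above -0.0275 m and z of board in the frame of jig below 0.065 m and angle between board's own z axis and vertical below 0.04 rad and value of joint lever above 1.42 rad and contact force between press and board above 2 N and linear speed of board below 0.01 m/s); the robot touches nothing.
It fails at once if the board is lifted, tipped or pulled out of the nest (z of board in the frame of jig above 0.072 m or angle between board's own z axis and vertical above 0.15 rad or x of board in the frame of jig below -0.095 m).
It fails at once if the multimeter or the bottle is moved more than 25 mm (distance of any of meter, bottle from where it was at the start of the episode above 0.025 m).
It also fails if it takes over 58 s, if anything falls off the work surface, if the arm or the gripper's body presses on something with over 40 N, if the wrist force passes 120 N, or if a joint passes its speed limit or range.

## Working session

There is one attempt and no reset: what is moved stays moved. The work goes in short steps, Python scripts to look and compute and a tool call to move; the robot and the scene stay as the last step left them, time stands still between calls to the robot, and variables do not carry over. Pictures are saved under pics/ and viewed, on a budget of 10 in all, crops included, one or two more only if the job needs it, and the job is handed in when it is done.

Besides the shell and the picture viewer there is one more tool, called after ">>>" in YAML: its name, and indented under it one key for each argument. apply_moves: Moves the arm, as the interface text tells. Its arguments: {"type":"object","properties":{"steps":{"type":"array","items":{"type":"array","items":{"type":"array","items":{"type":"number"}}}}},"required":["steps"]}

```bash
mkdir -p pics; ls; cat > h.py <<'E'
import numpy as np, cv2
from station import sense, capture, r, masks_of
def save(p,n): cv2.imwrite('pics/'+n+'.png',cv2.cvtColor(p['color'],cv2.COLOR_RGB2BGR))
def foc(p): return 200/np.tan(np.radians(p['vfov'])/2)
def onplane(p,uv,z):
    f=foc(p); uv=np.atleast_2d(uv).astype(float)
    d=np.c_[(uv[:,0]-p['cx'])/f,(uv[:,1]-p['cy'])/f,np.ones(len(uv))]@p['T'][:3,:3].T
    o=p['T'][:3,3]; return o+d*((z-o[2])/d[:,2])[:,None]
def proj(p,X):
    X=np.atleast_2d(X); c=(X-p['T'][:3,3])@p['T'][:3,:3]
    return np.c_[p['cx']+foc(p)*c[:,0]/c[:,2],p['cy']+foc(p)*c[:,1]/c[:,2]]
E
python3 - <<'E'
from h import *
print(sense()['ee_rot'])
for n in ('scene','top'):
    p=capture(n); save(p,n); print(n,p['vfov'],p['T'].round(3).tolist())
    for t in ('jig','board','press','lever','meter','bottle','board_front'):
        for m in masks_of(p,t)[:3]:
            ys,xs=np.nonzero(m['pixels']); print(t,round(m['confidence'],2),m['box'],xs.mean().round(),ys.mean().round())
E
```

```text
pics
[[ 9.54457580e-01 -2.98346089e-01 -5.81711457e-04]
 [-2.98346642e-01 -9.54455132e-01 -2.16381552e-03]
 [ 9.03484113e-05  2.23882178e-03 -9.99997490e-01]]
scene 56.01071066028757 [[0.165, 0.532, -0.831, 1.362], [0.986, -0.077, 0.146, -0.206], [0.014, -0.843, -0.537, 0.684], [0.0, 0.0, 0.0, 1.0]]
jig 0.86 [333.7, 150.8, 104.8, 140.9] 392.0 236.0
jig 0.56 [386.8, 152.4, 12.4, 46.7] 392.0 174.0
board 0.9 [196.6, 262.0, 45.1, 23.4] 219.0 273.0
board 0.81 [331.9, 207.7, 32.0, 27.1] 350.0 218.0
board 0.81 [259.5, 221.9, 41.9, 30.8] 279.0 234.0
press 0.9 [357.5, 216.7, 32.8, 26.5] 375.0 233.0
press 0.28 [330.5, 204.6, 36.0, 28.0] 350.0 218.0
lever 0.84 [390.3, 150.6, 9.4, 47.6] 392.0 173.0
lever 0.68 [333.2, 153.6, 107.9, 139.3] 392.0 236.0
meter 0.72 [416.4, 206.0, 40.2, 30.9] 439.0 221.0
bottle 0.57 [296.2, 209.0, 27.4, 73.8] 308.0 248.0
board_front 0.93 [329.9, 205.1, 38.5, 27.2] 350.0 219.0
board_front 0.72 [318.9, 193.8, 30.4, 20.3] 334.0 204.0
board_front 0.67 [198.0, 259.8, 42.0, 23.6] 220.0 273.0
top 44.83026069973555 [[-0.01, -0.987, 0.16, 0.401], [-1.0, 0.012, 0.007, -0.065], [-0.009, -0.16, -0.987, 1.159], [0.0, 0.0, 0.0, 1.0]]
jig 0.84 [188.7, 124.7, 127.1, 124.8] 247.0 181.0
board 0.68 [417.3, 168.9, 41.7, 31.2] 439.0 184.0
board 0.63 [270.2, 272.5, 45.4, 46.5] 293.0 295.0
board 0.55 [245.1, 180.7, 68.3, 70.1] 279.0 215.0
press 0.8 [219.6, 154.8, 70.4, 62.5] 252.0 185.0
press 0.29 [244.9, 179.5, 70.8, 68.5] 279.0 214.0
lever 0.68 [232.1, 162.8, 26.9, 26.2] 243.0 173.0
meter 0.76 [150.0, 209.3, 77.3, 75.8] 188.0 245.0
meter 0.66 [216.9, 156.2, 73.7, 61.5] 252.0 185.0
bottle 0.93 [333.9, 145.8, 24.3, 32.4] 347.0 163.0
board_front 0.76 [245.0, 179.0, 71.0, 70.6] 279.0 215.0
board_front 0.72 [270.5, 274.4, 44.9, 48.1] 294.0 296.0
board_front 0.69 [348.2, 209.9, 49.1, 62.2] 372.0 241.0
```

```bash
python3 - <<'E'
import cv2
a=cv2.imread('pics/top.png')[90:350,120:500]; b=cv2.imread('pics/scene.png')[130:310,170:480]
cv2.imwrite('pics/topc.png',cv2.resize(a,(760,520),interpolation=cv2.INTER_CUBIC))
cv2.imwrite('pics/scenec.png',cv2.resize(b,(775,450),interpolation=cv2.INTER_CUBIC))
E
```

```text
(no output)
```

View pics/topc.png

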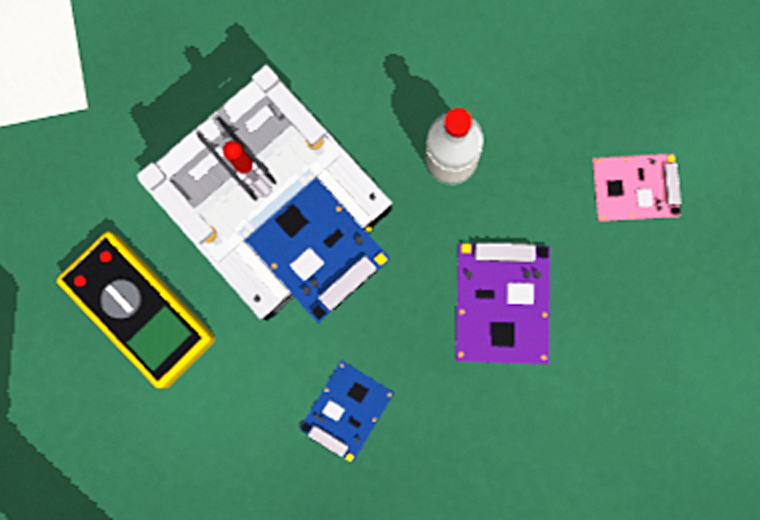

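View pics/scenec.png

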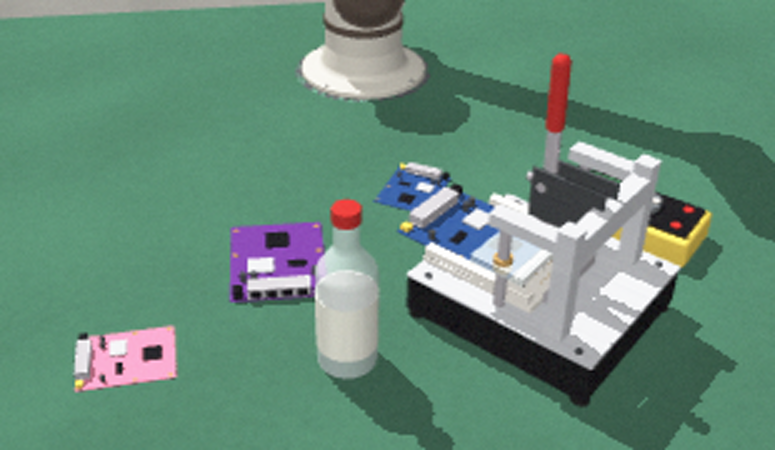

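The top view shows four boards: large blue in the nest (279,215), small blue on the table (293,295), purple (372,241) and pink (439,184). The large blue one fits, as it is the larger of the non-pink/purple boards and sits in the nest. I'll confirm it in an enlarged crop and pick out the jig corners there.

```bash
python3 - <<'E'
import cv2
a=cv2.imread('pics/top.png')[120:256,183:323]
a=cv2.resize(a,None,fx=4.4,fy=4.4,interpolation=cv2.INTER_CUBIC); cv2.imwrite('pics/jigtop.png',a)
b=cv2.imread('pics/scene.png')[145:297,325:447]
cv2.imwrite('pics/jigsc.png',cv2.resize(b,None,fx=3.9,fy=3.9,interpolation=cv2.INTER_CUBIC))
E
```

```text
(no output)
```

View pics/jigtop.png

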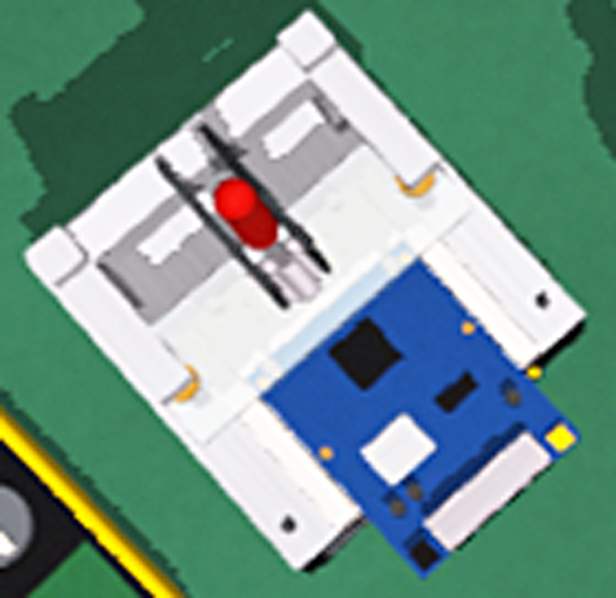

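View pics/jigsc.png

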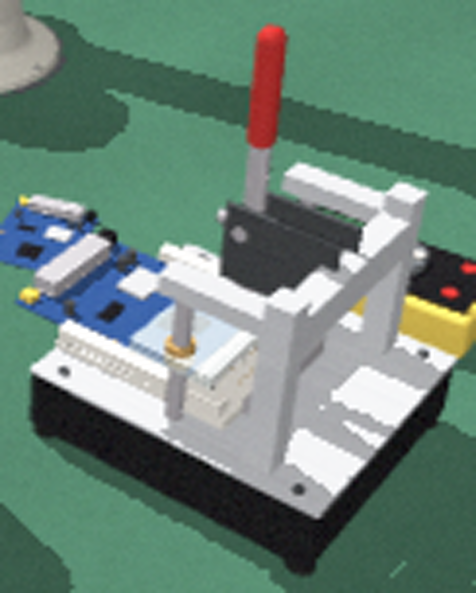

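The crop confirms the large blue board in the nest, with its jack row facing the robot and right, at (490,500) in the crop. The jig base corners are visible too. I'll fit the jig, board and lever poses from these.

```bash
cat > fit.py <<'E'
from h import *
from scipy.optimize import least_squares
t=capture('top'); s=capture('scene')
T=lambda u,v:np.array([183+u/4.4,120+v/4.4])-.4; S=lambda u,v:np.array([325+u/3.9,145+v/3.9])-.4
obs=[(t,T(299,570),(-.09,.1,.055)),(t,T(585,317),(-.09,-.1,.055)),(s,S(32,375),(-.09,-.1,.055)),(s,S(318,520),(.13,-.1,.055)),(s,S(455,350),(.13,.1,.055)),
 ]
W=lambda q,P:np.array([q[0]+np.cos(q[2])*P[0]-np.sin(q[2])*P[1],q[1]+np.sin(q[2])*P[0]+np.cos(q[2])*P[1],P[2]])
f=lambda q:np.concatenate([proj(c,W(q,P))[0]-uv for c,uv,P in obs])
g=least_squares(f,[.5,.1,.5],loss='soft_l1'); q=g.x
print('jig',q.round(4),np.degrees(q[2]).round(2),'\nres',f(q).reshape(-1,2).round(1).tolist())
# board
ct,st=np.cos(q[2]),np.sin(q[2]); J=lambda X:np.c_[(X[:,0]-q[0])*ct+(X[:,1]-q[1])*st,-(X[:,0]-q[0])*st+(X[:,1]-q[1])*ct]
print('board corner FL',(J(onplane(t,[T(423,578)],.064))*1e3).round(1),'mid-edges L/R rear',(J(onplane(t,[T(262,395),T(420,260)],.064))*1e3).round(1))
print('jack top front ends',(J(onplane(t,[T(443,552),T(551,460)],.078))*1e3).round(1))
# lever: tip centre in both
def l(a): 
    return np.concatenate([proj(t,W(q,(.012-.131*np.sin(a[0]),0,.166+.131*np.cos(a[0]))))[0]-T(236,200), proj(s,W(q,(.012-.131*np.sin(a[0]),0,.166+.131*np.cos(a[0]))))[0]-S(271,36)])
o=least_squares(l,[.1]); print('lever',o.x,o.fun.round(1))
for n,P in dict(home_front=(-.095,0,.071),pivot=(.012,0,.166),stop=(.045,0,.062)).items(): print(n,W(q,P).round(4))
E
python3 fit.py; python3 - <<'E'
from h import *
for c in ('top',):
    p=capture(c)
    for n,z in (('bottle',.02),('meter',.03)):
        m=masks_of(p,n)[0]; ys,xs=np.nonzero(m['pixels']); print(n,onplane(p,[[xs.mean(),ys.max()],[xs.mean(),ys.mean()],[xs.max(),ys.mean()]],z).round(3).tolist())
E
```

```text
jig [0.5958 0.0914 0.7293] 41.79 
res [[0.1, 0.3], [0.3, -0.8], [-0.6, -1.7], [0.3, -1.1], [0.6, 1.7]]
board corner FL [[-136.5   54.8]] mid-edges L/R rear [[ -9.5  53.9]
 [-11.4 -54. ]]
jack top front ends [[-135.    38.1]
 [-137.2  -33.5]]
lever [0.02980595] [0.  0.2 0.1 0.7]
home_front [0.5249 0.0281 0.071 ]
pivot [0.6047 0.0994 0.166 ]
stop [0.6293 0.1214 0.062 ]
bottle [[0.622, -0.117, 0.02], [0.668, -0.118, 0.02], [0.668, -0.152, 0.02]]
meter [[0.388, 0.254, 0.03], [0.475, 0.257, 0.03], [0.474, 0.17, 0.03]]
```

>>> apply_moves:
  steps:
    - [[0,38,41,0,0,0,0],[0,38,41,0,0,0,0],[0,38,41,0,0,0,0],[0,38,41,0,0,0,0],[0,38,41,0,0,0,0],[0,38,41,0,0,0,0],[0,38,41,0,0,0,0],[0,38,41,0,0,0,0],[0,38,41,0,0,0,0],[0,38,41,0,0,0,0],[0,38,41,0,0,0,0],[0,38,41,0,0,0,0]]

```text
time_s: 2.55
tcp_pos: [0.4756, -0.0108, 0.24]
ee_rot: [[0.955, -0.298, 0.001], [-0.298, -0.955, 0.0], [0.001, -0.001, -1.0]]
wrist_force: [-0.1, 0.1, 0.7]
gripper_width: 0.008
```

>>> apply_moves:
  steps:
    - [[0,0,0,0,0,0,0.178],[0,0,0,0,0,0,0.178],[0,0,0,0,0,0,0.178],[0,0,0,0,0,0,0.178],[0,0,0,0,0,0,0.178],[0,0,0,0,0,0,0.178],[0,0,0,0,0,0,0.178],[0,0,0,0,0,0,0.178],[0,0,0,0,0,0,0.178],[0,0,0,0,0,0,0.178],[0,0,0,0,0,0,0.178],[0,0,0,0,0,0,0.178]]

```text
time_s: 4.05
tcp_pos: [0.4749, -0.009, 0.2397]
ee_rot: [[-0.767, -0.642, 0.0], [-0.642, 0.767, 0.0], [-0.0, -0.0, -1.0]]
wrist_force: [0.1, 0.1, 0.0]
gripper_width: 0.003
```

```bash
cat > st.py <<'E'
from h import *
q=np.array([.5958,.0914,.7293])
def jt():
    s=sense(); R=s['ee_rot']; p=np.array(s['tcp_pos']); c,n=np.cos(q[2]),np.sin(q[2]); d=p-[q[0],q[1],0]
    print('t',s['time_s'],'tcp',p.round(4),'az x',np.degrees(np.arctan2(R[1][0],R[0][0])).round(2),'z',np.array(R)[:,2].round(3),'F',np.round(s['wrist_force'],1),'w',s['gripper_width'])
    print('jig mm',(1e3*np.array([c*d[0]+n*d[1],-n*d[0]+c*d[1],d[2]])).round(1),'j',np.round(s['joints'],0))
if __name__=='__main__': jt()
E
python3 - <<'E'
from st import *
jt(); p=capture('wrist'); save(p,'w1'); p=capture('top'); save(p,'t2')
a=p['color'][110:300,170:400,::-1]; b=cv2.resize(capture('wrist')['color'][:,:,::-1],(480,300))
a=cv2.resize(a,None,fx=3,fy=3,interpolation=cv2.INTER_CUBIC)[:570,:690]; cv2.imwrite('pics/t2.png',a); 
E
```

```text
t 4.05 tcp [ 0.4749 -0.009   0.2397] az x -140.07 z [ 0.  0. -1.] F [0.1 0.1 0. ] w 0.003115308173885644
jig mm [-157.1    5.7  239.7] j [ 19.   7. -20.  -0. -63. -69.]
```

View pics/w1.png

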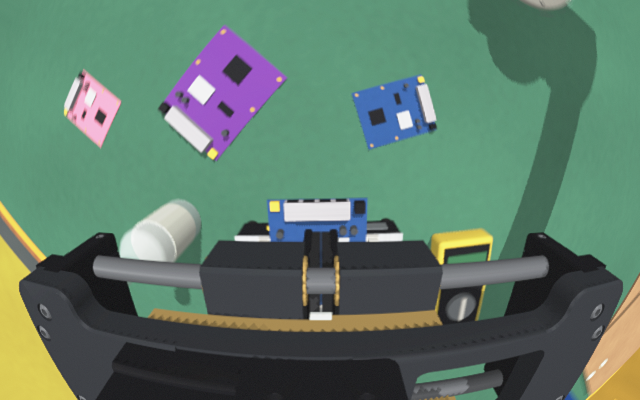

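The wrist view shows the fingers centred on the jack row (317,210 against fingers at 320) and square to it. I'll back off a little and go down in front of the jacks.

>>> apply_moves:
  steps:
    - [[0,12,0,30,0,0,0],[0,0,0,45,0,0,0],[0,0,0,45,0,0,0],[0,0,0,35,0,0,0],[0,0,0,0,0,0,0]]

```text
time_s: 4.82
tcp_pos: [0.464, -0.0173, 0.0826]
ee_rot: [[-0.762, -0.648, -0.006], [-0.648, 0.762, -0.002], [0.006, 0.003, -1.0]]
wrist_force: [-0.1, 0.4, 0.1]
gripper_width: 0.005
```

>>> apply_moves:
  steps:
    - [[0,-8,0,0,0,0,0],[0,-6,0,0,0,0,0],[0,-6,0,0,0,0,0],[0,-6,0,0,0,0,0],[0,-6,0,0,0,0,0],[0,-4,0,0,0,0,0],[0,0,0,0,0,0,0]]

```text
time_s: 5.7
tcp_pos: [0.4939, 0.0069, 0.0846]
ee_rot: [[-0.763, -0.647, 0.001], [-0.647, 0.763, 0.001], [-0.001, -0.0, -1.0]]
wrist_force: [0.2, -0.6, 0.1]
gripper_width: 0.002
```

```bash
python3 - <<'E'
from st import *
jt(); p=capture('wrist'); a=p['color'][160:320,200:440,::-1]; b=capture('top')['color'][150:270,200:330,::-1]
a=cv2.resize(a,None,fx=2,fy=2); b=cv2.resize(b,None,fx=2.4,fy=2.4,interpolation=cv2.INTER_CUBIC)
c=np.zeros((320,480+b.shape[1],3),np.uint8); c[:,:480]=a; c[:b.shape[0],480:]=b; cv2.imwrite('pics/c3.png',c)
E
```

```text
t 5.7 tcp [0.4939 0.0069 0.0846] az x -139.72 z [ 0.001  0.001 -1.   ] F [ 0.2 -0.6  0.1] w 0.0022856924702329188
jig mm [-132.2    4.9   84.6] j [ 20.  20. -29.  -0. -41. -69.]
```

View pics/c3.png

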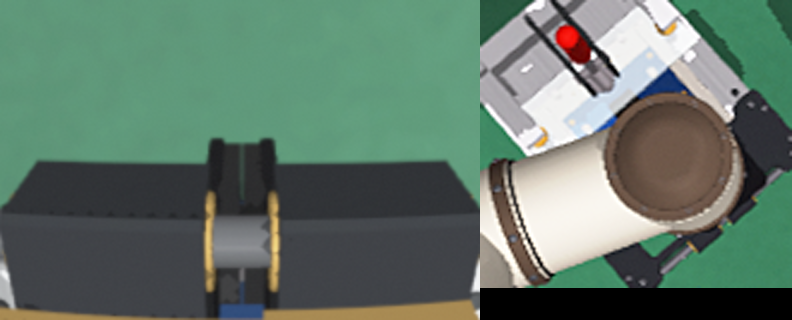

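The fingers are by the jack row (board hidden under the body), with force under 1 N. I'll keep pushing in small steps and watch the force.

>>> apply_moves:
  steps:
    - [[0,-5,0,0,0,0,0],[0,-5,0,0,0,0,0],[0,-5,0,0,0,0,0],[0,-4,0,0,0,0,0],[0,0,0,0,0,0,0]]

```text
time_s: 6.42
tcp_pos: [0.5082, 0.0191, 0.0846]
ee_rot: [[-0.763, -0.647, 0.001], [-0.647, 0.763, 0.0], [-0.001, -0.0, -1.0]]
wrist_force: [-0.0, -0.3, -0.4]
gripper_width: 0.002
```

>>> apply_moves:
  steps:
    - [[0,-2,0,0,0,0,0],[0,-2,0,0,0,0,0],[0,-2,0,0,0,0,0],[0,0,0,0,0,0,0]]

```text
time_s: 6.92
tcp_pos: [0.5126, 0.0228, 0.0846]
ee_rot: [[-0.763, -0.646, 0.001], [-0.646, 0.763, 0.0], [-0.001, -0.0, -1.0]]
wrist_force: [-0.7, -0.0, -0.1]
gripper_width: 0.006
```

```bash
python3 st.py
```

```text
t 6.925 tcp [0.5126 0.0228 0.0846] az x -139.73 z [ 0.001  0.    -1.   ] F [-0.7 -0.  -0.1] w 0.005691582245784172
jig mm [-107.7    4.3   84.6] j [ 21.  21. -27.  -0. -42. -70.]
```

>>> apply_moves:
  steps:
    - [[0,-1.5,0,0,0,0,0],[0,-1.5,0,0,0,0,0],[0,-1,0,0,0,0,0],[0,0,0,0,0,0,0]]

```text
time_s: 7.42
tcp_pos: [0.5136, 0.0239, 0.0845]
ee_rot: [[-0.763, -0.646, -0.004], [-0.646, 0.763, -0.002], [0.005, 0.001, -1.0]]
wrist_force: [-4.3, -5.3, 4.1]
gripper_width: 0.002
```

>>> apply_moves:
  steps:
    - [[0,-1,0,0,0,0,0],[0,-1,0,0,0,0,0],[0,0,0,0,0,0,0]]

```text
time_s: 7.8
tcp_pos: [0.5137, 0.0241, 0.0844]
ee_rot: [[-0.763, -0.646, -0.008], [-0.646, 0.763, -0.004], [0.009, 0.002, -1.0]]
wrist_force: [-5.9, -7.9, 7.3]
gripper_width: 0.004
```

>>> apply_moves:
  steps:
    - [[0,-1,0,0,0,0,0],[0,-1,0,0,0,0,0],[0,0,0,0,0,0,0]]

```text
time_s: 8.18
tcp_pos: [0.5138, 0.0242, 0.0845]
ee_rot: [[-0.763, -0.646, -0.011], [-0.646, 0.764, -0.006], [0.012, 0.003, -1.0]]
wrist_force: [-8.1, -11.8, 10.6]
gripper_width: 0.006
```

The hard stop comes at TCP x ≈ -105.5 mm (expected -104.5) with 14 N. I'll back off, rise, and check the board from above.

>>> apply_moves:
  steps:
    - [[0,10,0,0,0,0,0],[0,25,0,0,0,0,0],[0,10,0,-25,0,0,0],[0,0,0,-55,0,0,0],[0,0,0,-60,0,0,0],[0,0,0,-60,0,0,0],[0,0,0,-55,0,0,0],[0,40,-40,0,0,0,0],[0,40,-40,0,0,0,0],[0,0,0,0,0,0,0]]

```text
time_s: 9.43
tcp_pos: [0.4748, -0.1164, 0.3398]
ee_rot: [[-0.766, -0.643, 0.002], [-0.643, 0.766, 0.0], [-0.002, -0.001, -1.0]]
wrist_force: [-0.2, -0.2, -0.1]
gripper_width: 0.008
```

```bash
python3 - <<'E'
from st import *
jt(); p=capture('top'); save(p,'t4'); cv2.imwrite('pics/t4c.png',cv2.resize(p['color'][120:256,183:323,::-1],None,fx=4.4,fy=4.4,interpolation=cv2.INTER_CUBIC))
E
```

```text
t 9.425 tcp [ 0.4748 -0.1164  0.3398] az x -140.01 z [ 0.002  0.    -1.   ] F [-0.2 -0.2 -0.1] w 0.00788161313053095
jig mm [-228.7  -74.3  339.8] j [  5.   5.  -8.  -0. -77. -55.]
```

View pics/t4c.png

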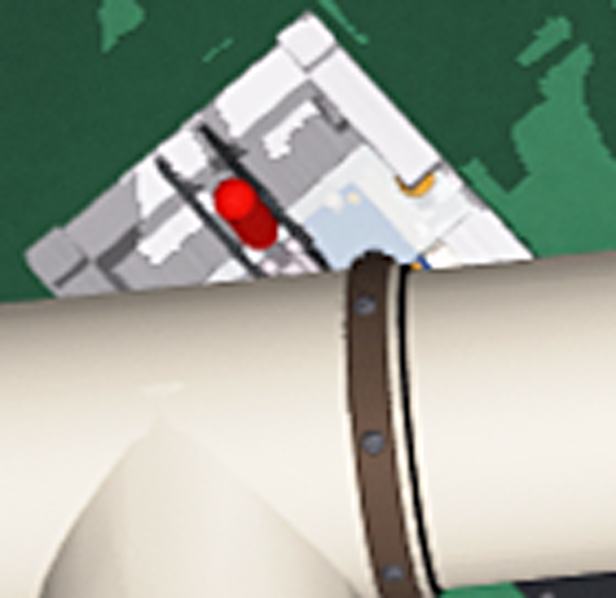

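The arm blocks this view, though the copper pads of the board now show under the press plate. I'll move over and behind the lever and check from the wrist and scene cameras there.

>>> apply_moves:
  steps:
    - [[0,-36,10,-20,0,0,0],[0,-50,16,0,0,0,0],[0,-50,16,0,0,0,0],[0,-50,16,0,0,0,0],[0,-50,16,0,0,0,0],[0,-30,8,0,0,0,0],[0,0,0,0,0,0,0]]

```text
time_s: 10.35
tcp_pos: [0.6254, 0.1242, 0.3577]
ee_rot: [[-0.76, -0.65, -0.001], [-0.65, 0.76, 0.0], [0.001, 0.001, -1.0]]
wrist_force: [-0.3, -0.4, -0.2]
gripper_width: 0.006
```

```bash
python3 - <<'E'
from st import *
jt(); w=capture('wrist'); s=capture('scene')
a=cv2.resize(w['color'][60:310,140:500,::-1],None,fx=1.1,fy=1.1); b=cv2.resize(s['color'][110:297,310:450,::-1],None,fx=2.8,fy=2.8,interpolation=cv2.INTER_CUBIC)
c=np.zeros((max(a.shape[0],b.shape[0]),a.shape[1]+b.shape[1],3),np.uint8); c[:a.shape[0],:a.shape[1]]=a; c[:b.shape[0],a.shape[1]:]=b; print(c.shape); cv2.imwrite('pics/c5.png',c)
E
```

```text
t 10.35 tcp [0.6254 0.1242 0.3577] az x -139.49 z [-0.001  0.    -1.   ] F [-0.3 -0.4 -0.2] w 0.005875574181569174
jig mm [ 44.    4.7 357.7] j [ 26.  21.  15.  -0. -84. -75.]
(524, 788, 3)
```

View pics/c5.png

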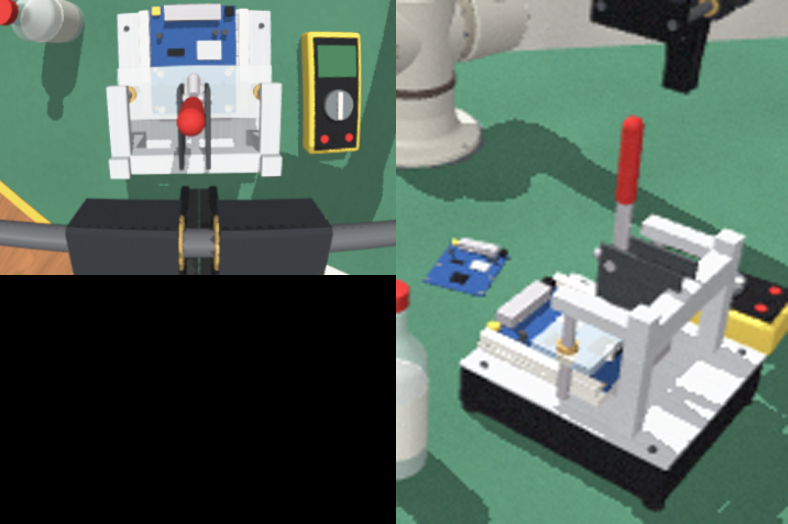

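The board is home: the jack row sticks out just past the base front. The lever is upright, its grip about 5 mm to jig -y of the fingers. Next I'll work out the arc rows.

```bash
python3 - <<'E'
import numpy as np
th=np.linspace(.0,1.5,21); rho=100+14*th/1.5
X=12-rho*np.sin(th)+9*np.cos(th)+9.5; Z=166+rho*np.cos(th)+9*np.sin(th)+17
print('start',X[0],Z[0],'end',X[-1],Z[-1])
print([[round(a),round(b)] for a,b in zip(-np.diff([*X.round()])*-1*-1*-1,-np.diff(Z.round()))])
E
```

```text
start 30.5 283.0 end -91.57779365785288 200.04149586955464
[[-7, -1], [-8, -1], [-8, 0], [-7, 1], [-8, 1], [-8, 2], [-7, 3], [-8, 3], [-7, 3], [-7, 5], [-7, 4], [-6, 6], [-6, 5], [-5, 7], [-5, 6], [-5, 7], [-4, 8], [-3, 8], [-3, 8], [-3, 8]]
```

>>> apply_moves:
  steps:
    - [[0,0,-5,25,0,0,0],[0,0,0,30,0,0,0],[0,0,0,20,0,0,0],[0,0,0,0,0,0,0]]

```text
time_s: 10.95
tcp_pos: [0.6267, 0.1159, 0.2835]
ee_rot: [[-0.763, -0.646, -0.003], [-0.646, 0.763, -0.001], [0.003, 0.001, -1.0]]
wrist_force: [-0.6, 0.3, 0.1]
gripper_width: 0.01
```

>>> apply_moves:
  steps:
    - [[0,9,0,0,0,0,0],[0,7,0,-1,0,0,0],[0,8,0,-1,0,0,0],[0,8,0,0,0,0,0],[0,7,0,1,0,0,0],[0,8,0,1,0,0,0],[0,0,0,0,0,0,0]]

```text
time_s: 11.82
tcp_pos: [0.5913, 0.0856, 0.2846]
ee_rot: [[-0.763, -0.646, -0.001], [-0.646, 0.763, -0.001], [0.001, 0.0, -1.0]]
wrist_force: [0.3, -0.0, 0.6]
gripper_width: 0.007
```

```bash
python3 - <<'E'
from st import *
jt(); s=capture('scene')
m=masks_of(s,'lever')
for k in m[:2]: print(k['confidence'],k['box'])
cv2.imwrite('pics/c6.png',cv2.resize(s['color'][110:297,310:450,::-1],None,fx=2.8,fy=2.8,interpolation=cv2.INTER_CUBIC))
E
```

```text
t 11.825 tcp [0.5913 0.0856 0.2846] az x -139.75 z [-0.001 -0.001 -1.   ] F [ 0.3 -0.   0.6] w 0.007492803033223128
jig mm [ -7.2  -1.3 284.6] j [ 24.  18.   1.   0. -73. -74.]
0.83 [377.5, 152.7, 15.4, 45.7]
0.72 [331.9, 152.3, 109.4, 140.1]
```

View pics/c6.png

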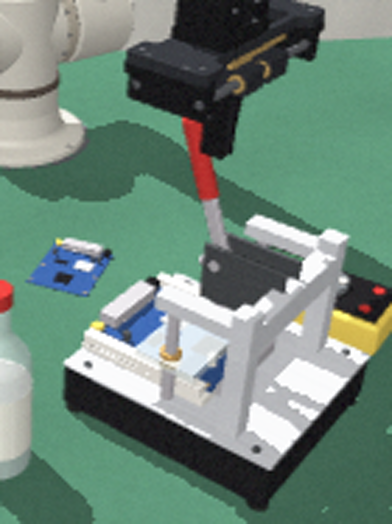

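The lever leans forward with the fingers behind the grip, so the arc works. I'll continue it.

>>> apply_moves:
  steps:
    - [[0,8,0,2,0,0,0],[0,7,0,3,0,0,0],[0,8,0,3,0,0,0],[0,7,0,3,0,0,0],[0,7,0,5,0,0,0],[0,7,0,4,0,0,0],[0,6,0,6,0,0,0],[0,6,0,5,0,0,0],[0,5,0,7,0,0,0],[0,5,0,6,0,0,0],[0,5,0,7,0,0,0]]

```text
time_s: 13.3
tcp_pos: [0.5378, 0.0403, 0.2332]
ee_rot: [[-0.763, -0.646, 0.0], [-0.646, 0.763, 0.0], [-0.0, -0.0, -1.0]]
wrist_force: [1.6, 0.6, 0.7]
gripper_width: 0.006
```

>>> apply_moves:
  steps:
    - [[0,4,0,8,0,0,0],[0,3,0,8,0,0,0],[0,3,0,8,0,0,0],[0,3,0,6,0,0,0],[0,0,0,0,0,0,0]]

```text
time_s: 13.92
tcp_pos: [0.5267, 0.0314, 0.2025]
ee_rot: [[-0.763, -0.646, -0.003], [-0.646, 0.763, -0.001], [0.003, 0.001, -1.0]]
wrist_force: [0.1, -1.0, 0.6]
gripper_width: 0.001
```

>>> apply_moves:
  steps:
    - [[0,0,0,2,0,0,0],[0,0,0,2,0,0,0],[0,0,0,0,0,0,0]]

```text
time_s: 14.3
tcp_pos: [0.5276, 0.0317, 0.2001]
ee_rot: [[-0.763, -0.646, -0.001], [-0.646, 0.763, -0.001], [0.001, -0.0, -1.0]]
wrist_force: [-2.5, -0.6, 4.9]
gripper_width: 0.006
```

```bash
python3 st.py
```

```text
t 14.3 tcp [0.5276 0.0317 0.2001] az x -139.72 z [-0.001 -0.001 -1.   ] F [-2.5 -0.6  4.9] w 0.005726285565857894
jig mm [-90.7   1.  200.1] j [ 21.  15. -16.   0. -59. -71.]
```

Force 4.9 N up, close to the stop (expected z about 200). I'll press on in small steps.

>>> apply_moves:
  steps:
    - [[0,0,0,2,0,0,0],[0,0,0,2,0,0,0],[0,0,0,0,0,0,0]]

```text
time_s: 14.68
tcp_pos: [0.5277, 0.0316, 0.1995]
ee_rot: [[-0.762, -0.647, 0.001], [-0.647, 0.762, -0.001], [0.0, -0.002, -1.0]]
wrist_force: [-8.8, 0.3, 19.8]
gripper_width: 0.006
```

>>> apply_moves:
  steps:
    - [[0,0,0,2,0,0,0],[0,0,0,2,0,0,0],[0,0,0,0,0,0,0]]

```text
time_s: 15.05
tcp_pos: [0.5277, 0.0316, 0.1991]
ee_rot: [[-0.761, -0.648, 0.003], [-0.648, 0.761, -0.002], [-0.001, -0.003, -1.0]]
wrist_force: [-16.8, 2.2, 36.1]
gripper_width: 0.005
```

It's at a hard stop: z stays at 199 mm while the force rises to 36 N. I'll retreat upwards and look.

>>> apply_moves:
  steps:
    - [[0,0,0,-12,0,0,0],[0,0,0,-40,0,0,0],[0,0,0,-55,0,0,0],[0,0,0,-55,0,0,0],[0,50,-20,0,0,0,0],[0,50,-20,0,0,0,0],[0,0,0,0,0,0,0],[0,0,0,0,0,0,0]]

```text
time_s: 16.05
tcp_pos: [0.4777, -0.0632, 0.3533]
ee_rot: [[-0.763, -0.646, 0.0], [-0.646, 0.763, 0.0], [-0.0, 0.0, -1.0]]
wrist_force: [1.5, -0.1, 1.1]
gripper_width: 0.004
```

```bash
python3 - <<'E'
from st import *
jt(); s=capture('scene'); w=capture('wrist')
a=cv2.resize(s['color'][150:300,310:450,::-1],None,fx=4,fy=4,interpolation=cv2.INTER_CUBIC)
cv2.imwrite('pics/c7.png',a)
m=masks_of(s,'lever')[0]; print(m['confidence'],m['box'])
W=lambda P:np.array([q[0]+np.cos(q[2])*P[0]-np.sin(q[2])*P[1],q[1]+np.sin(q[2])*P[0]+np.cos(q[2])*P[1],P[2]])
for th in (1.3,1.42,1.5):
  print(th,[((proj(s,W((.012-r_*np.sin(th),0,.166+r_*np.cos(th))))[0]-[310,150])*4).round(0).tolist() for r_ in (.06,.14)])
E
```

```text
t 16.05 tcp [ 0.4777 -0.0632  0.3533] az x -139.77 z [ 0.  0. -1.] F [ 1.5 -0.1  1.1] w 0.004220825842910125
jig mm [-191.1  -36.5  353.3] j [ 12.   4.  -7.  -0. -79. -62.]
0.57 [345.9, 179.2, 38.7, 21.6]
1.3 [[243.0, 155.0], [147.0, 89.0]]
1.42 [[240.0, 164.0], [142.0, 109.0]]
1.5 [[238.0, 170.0], [140.0, 123.0]]
```

View pics/c7.png

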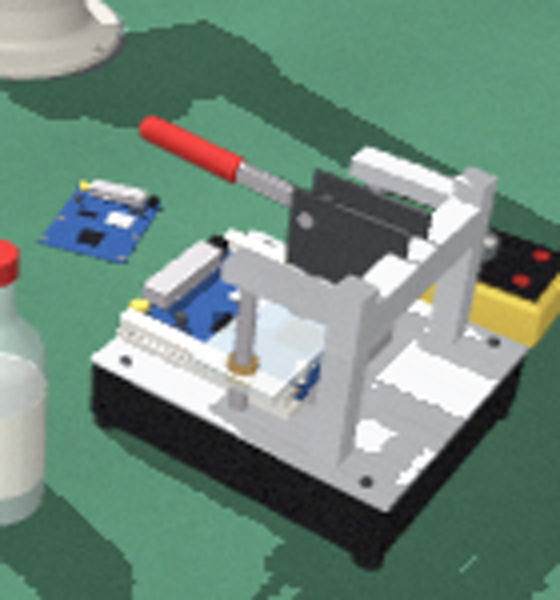

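The grip runs from (145,122) to (240,170), which matches the 1.5 rad projection. The press plate is down on the board, the jacks are at the base front, and the arm is clear.

```bash
python3 -c "
from station import r; print(r.finish_job())"
```

```text
the job is handed in; nothing more can be done
None
```

I pushed the board home in its nest, swung the red lever down to its stop, and handed the job in after about 16 s of robot time. No verdict was reported.

- **Board:** With the closed fingers against the jack row, the push ended at a hard stop within about 1 mm of the expected home position, at about 14 N along the push. The later pictures show the jack row just in front of the base, as it should be.
- **Lever:** The push ended at a hard stop with up to 36 N upward on the tool. With the arm clear, the grip in the scene picture lay where a 1.5 rad lever would put it. The press plate looked down on the board.
- **Multimeter and bottle:** The arm never came near either of them. I did not re-measure where they stand.
- **Not checked or off:**
  - The pin force on the board can't be measured here.
  - My jig fit gave 41.8°, just outside the stated 5 to 40°. The board's jack row looked nearer 40°, so I aligned the tool to that.
  - One top view of the seated board was blocked by the arm, so I used the wrist and scene cameras instead.

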